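# Stack the notched lacquer tray on its keyed tier

### The arm

A 7-joint arm with a two-finger parallel gripper is mounted at the origin on the work surface. World frame = base frame: x ahead of the robot, y to its left, z up, the work surface at z = 0. Lengths are in m, angles in rad, forces in N, time in s.
With the tool pointing down it reaches from about 0.4 to 0.85 m from the base axis. Payload 4.5 kg.
Tool frame: the origin (TCP) lies at the very end of the fingers, on their centre line; the grasp point (between the pads) lies 19 mm behind it; z points along the fingers, x is the direction in which the jaws open and shut, and the axes are right-handed (so a half turn about z gives the same grasp; the last joint's range is limited). The gripper opens to 88 mm and grips with 3 to 60 N. Pads are 18 mm wide; open, the fingers measure 123 mm over their backs; the gripper's body (75 mm by 187 mm) begins 45 mm behind the grasp point.
Start: joints at [-1.241, 0.689, -0.195, 1.565, 0.157, 0.902, -0.215], TCP at [0.182, 0.598, 0.239] pointing down, gripper open.
Joint ranges: [-3.01, 3.01], [-0.46, 2.08], [-1.47, 1.51], [0.13, 2.56], [-1, 4.14], [0.04, 2.09], [-2.66, 2.66]. Speed limits (rad/s): [2.57, 2.57, 3.14, 3.14, 3.14, 3.14, 3.14].

### API

Orientations are given as a unit quaternion [x, y, z, w].
In Python, from plant import * gives the robot as it stands.
- The arm moves only by the tool apply_moves, never from a script. Its argument "series" is a list of rows, each an object of numbers: "x", "y", "z": the shift along the tool's x, y, z in units of 80 cm (1.0 is 80 cm); "wx", "wy", "wz": the turn, a rotation vector about the tool's x, y, z in units of pi rad (1.0 is pi rad); "fingers": the opening, from -1 (shut) to 1 (fully open), so that 0 is half open. In form: [{"x": .., "y": .., "z": .., "wx": .., "wy": .., "wz": .., "fingers": ..}, ...]. A call has 1 to 8 rows; each row shifts and turns the pose as measured when the row begins, along the tool's axes as they then stand; what a row does not reach is not made up. A row lasts 1/8 s, in which the tool goes at most 62.5 mm and 10.7 degrees, less where a joint would pass 70% of its speed; a pose out of reach is approached as far as the arm can. A call with a number of a shift or a turn outside -1 to 1 is refused whole. A call with a gripper value outside its range is refused whole. The fingers move at their own pace and stop on an object; "force" is the grip in N (left out, the last holds). Time passes only in rows, so rows that do not move let the fingers close. It gives the time, the measured TCP pose, the force and the opening at its end, in the units of the state.
- get_state(): the state, without advancing time (a new reading comes with each control period).
- snapshot(name): name is "scene" or "side" or "wrist"; returns (picture, depth): 384x512x3 uint8, red, green, blue; 384x512 float32, m along the optical axis (not along the pixel's ray), 0 where there is no reading.
- camera_model(name): a dict with "camera_matrix" (3x3 intrinsics, pixels), "world_from_camera" (4x4, takes a point from camera to world coordinates). Camera axes: x right, y up, looking along -z (the intrinsics and any distortion apply to the point x, -y, -z); pixel columns grow to the right and rows downward; lengths in m; the calibration is good to about 2 mm. A picture is of the moment at which its call begins: read the wrist's pose just before it. camera_model takes no time and is no camera call; for the wrist camera it gives the pose at the moment of the call.
- finish_job(): hands the job in, once; it reports no verdict.
The state is a dict: "clock": time; "q": joint angles; "qd": joint speeds; "joint_torque": joint torques, N m; "tool_pos": TCP position; "eef_rot": TCP orientation; "contact_force": force on the tool from outside, world axes, zero at the start; "moment": the same for the moment, N m; "opening": opening from 0.0 (shut) to 1.0 (fully open).
Only numpy, scipy, OpenCV 4.12 (cv2) and the standard library are available. Lean on these libraries where they do the work, as an engineer would, in place of code of your own. Each camera call takes 0.05 s, during which the arm holds its last target. There are 200 camera calls.

### The job

Lift the red lacquer tray by its handle and stack it squarely on the walnut sweets tier, turned so that the brass key standing up from the tier passes through the notch in the red tray's edge and the tray lies flat on the tier's rim. Set it down gently rather than dropping it, let go, and leave the plain black tray and the scoop stand where they are.

Things in the scene. Friction and masses are not known exactly. Their poses are not given: they have to be found in the camera images.
- red_tray: Tray to stack, lying flat: red plate 140 (x) by 110 (y) by 8 mm, lip to 14 mm, about 0.3 kg. Origin: centre of its underside, z up. A gilt-edged notch 42 mm wide (y) is cut through the middle of its +x short edge, from x = 40 mm out to 70 mm. A brass handle bar runs along x over the centre: 64 mm long, 16 mm wide (y), 34 to 50 mm above the underside, on posts at x = +-26 mm.
- lower_tier: Walnut sweets tier to stack on, loose, 0.8 kg: open box 140 (x) by 110 (y) by 40 mm, rim and dividers level at 40 mm. Origin: centre of its underside, z up. Key: upright 12 mm square bright brass pin at x = +60 mm, y = 0, top 60 mm above the underside. Stacked right, tray and tier share x and y axes, the tray's origin is 40 mm above the tier's and the key stands in the notch, 15 mm free on either side.
- black_tray: Bystander: plain black lacquer tray, same size and brass handle as the red one but without a notch. Origin at the centre of its underside, z up. Not to be moved.
- scoop_stand: Bystander: walnut stand 60 (x) by 150 (y) by 63 mm with three bamboo scoops upright in it, 196 mm high in all, at the back of the work (beyond the trays). Origin at the centre of its underside. Not to be moved or tipped.
Not all that is in view belongs to the job. What is shaped like the lower_tier but green is not meant.

How it is judged:
By the outcome, as a careful person would: the job done as asked, in the order asked, and still so for the second after the job is handed in, with the robot touching nothing.
It also fails if it takes over 38 s, if anything falls off the work surface, if the arm or the gripper's body presses on something with over 40 N, if the wrist force passes 120 N, or if a joint passes its speed limit or range.

## Working session

There is one attempt and no reset: what is moved stays moved. The work goes in short steps, Python scripts to look and compute and a tool call to move; the robot and the scene stay as the last step left them, time stands still between calls to the robot, and variables do not carry over. Pictures are saved under pics/ and viewed, about 8 in all and at most 12, crops included, and the job is handed in when it is done.

Besides the shell and the picture viewer there is one more tool, called after "Emit:" in YAML: its name, and indented under it one key for each argument. apply_moves: Moves the arm, as the interface text tells. Its arguments: {"type":"object","properties":{"series":{"type":"array","items":{"type":"object","properties":{"x":{"type":"number"},"y":{"type":"number"},"z":{"type":"number"},"wx":{"type":"number"},"wy":{"type":"number"},"wz":{"type":"number"},"fingers":{"type":"number"}}}},"force":{"type":"number"}},"required":["series"]}

```bash
mkdir -p pics; ls
cat > h.py <<'E'
from plant import *
import numpy as np, cv2
from scipy.spatial.transform import Rotation as R
def ray(cam,px):
    K=np.array(cam["camera_matrix"]);T=np.array(cam["world_from_camera"])
    d=np.linalg.inv(K)@np.array([px[0],px[1],1.0]); d=np.array([d[0],-d[1],-d[2]])
    return T[:3,3],T[:3,:3]@d
def onplane(cam,px,z):
    o,d=ray(cam,px); return o+d*(z-o[2])/d[2]
def cloud(cam,depth):
    K=np.array(cam["camera_matrix"]);T=np.array(cam["world_from_camera"])
    v,u=np.indices(depth.shape); p=np.stack([(u-K[0,2])/K[0,0]*depth,-(v-K[1,2])/K[1,1]*depth,-depth],-1)
    return p@T[:3,:3].T+T[:3,3]
def save(n,im): cv2.imwrite("pics/"+n,im[...,::-1])
E
python3 - <<'E'
from h import *
c=camera_model("scene");print({k:np.round(v,3).tolist() if not isinstance(v,str) else v for k,v in c.items()})
a,d=snapshot("scene");b,e=snapshot("side")
np.savez("s0.npz",a=a,d=d,b=b,e=e)
save("a.png",a);save("b.png",b)
print(camera_model("side"))
s=get_state();print(s)
E
```

```text
pics
{'camera_matrix': [[375.115, 0.0, 258.547], [0.0, 375.115, 189.728], [0.0, 0.0, 1.0]], 'world_from_camera': [[-0.105, -0.648, 0.754, 1.521], [0.994, -0.076, 0.072, 0.246], [0.011, 0.758, 0.652, 0.905], [0.0, 0.0, 0.0, 1.0]]}
{'camera_matrix': array([[417.93210337,   0.        , 251.78149554],
       [  0.        , 417.93210337, 189.78081031],
       [  0.        ,   0.        ,   1.        ]]), 'world_from_camera': array([[ 0.98238987,  0.11713178, -0.14556884,  0.36614668],
       [-0.18668475,  0.58332709, -0.79049245, -0.75545221],
       [-0.00767754,  0.80374726,  0.59492134,  0.72768697],
       [ 0.        ,  0.        ,  0.        ,  1.        ]])}
{'clock': 0.1, 'q': array([-1.24121119,  0.6898737 , -0.19455035,  1.56617121,  0.15729606,
        0.90248652, -0.21509513]), 'qd': array([-1.28467323e-04, -1.29780039e-03,  9.49022109e-05, -3.64114880e-03,
        9.23966285e-04,  8.13925028e-06,  4.62309541e-04]), 'joint_torque': array([-1.60545173e-03, -5.28506899e+01, -1.27095256e+00, -1.53839636e+01,
       -5.25347411e-02,  2.03366733e-03,  4.03614933e-05]), 'tool_pos': array([0.18205079, 0.59734833, 0.23802581]), 'eef_rot': array([ 8.03554801e-01,  5.95230278e-01, -5.94249305e-04,  4.95469397e-04]), 'contact_force': array([-0.72211601, -0.72723964,  0.11022408]), 'moment': array([0.03126235, 0.08609873, 0.00939646]), 'opening': 1.0008758937352469}
```

View pics/a.png

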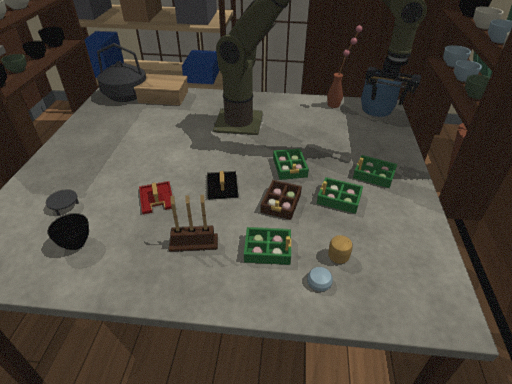

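View pics/b.png

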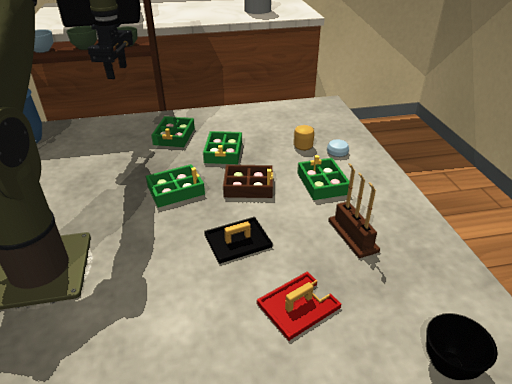

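Red tray: scene (156,197), side (300,303), with its notch near side (320,293). It is the only red thing; the black tray at scene (222,185) is the bystander. Tier candidates in the scene picture: walnut (282,200), and green (290,163), (340,195), (375,172), (268,246). I choose the walnut one, with its key at side (270,176). The brown thing at scene (193,238) is the scoop stand. Next I measure both and crop to check.

Run:
```python
from h import *
z=np.load("s0.npz")
for n,i,dd in(("scene","a","d"),("side","b","e")):
    im=z[i];P=cloud(camera_model(n),z[dd]);h=cv2.cvtColor(im,cv2.COLOR_RGB2HSV)
    H,S,V=[h[...,k].astype(int) for k in range(3)]
    ok=(z[dd]>0)&(P[...,0]>.2)&(P[...,0]<1.1)&(abs(P[...,1])<.7)
    red=((H<6)|(H>174))&(S>180)&(V>90)&ok&(P[...,2]<.03)
    q=P[red];r=cv2.minAreaRect((q[:,:2]*1000).astype(np.float32));print(n,"red",r,np.median(q[:,2]),len(q))
    br=ok&(P[...,2]>.03)&(P[...,2]<.048)
    cnt,lab,st,ce=cv2.connectedComponentsWithStats(br.astype(np.uint8))
    for k in range(1,cnt):
        if st[k,4]>80:
            q=P[lab==k];print(n,"top",ce[k].round(),cv2.minAreaRect((q[:,:2]*1000).astype(np.float32)),np.median(im[lab==k],0))
    gold=(H>15)&(H<30)&(S>120)&(V>110)&ok&(P[...,2]>.03)&(P[...,2]<.08)
    cnt,lab,st,ce=cv2.connectedComponentsWithStats(gold.astype(np.uint8))
    for k in range(1,cnt):
        if st[k,4]>8: q=P[lab==k];print(n,"gold",ce[k].round(),q.mean(0).round(3),q[:,2].max().round(3),st[k,4])
b=z["b"]
A=cv2.resize(b[145:210,205:300],None,fx=4,fy=4,interpolation=2);B=cv2.resize(b[265:345,250:345],None,fx=4,fy=4,interpolation=2)
save("c.png",np.vstack([A,B]))
```

```text
scene red ((567.5977783203125, -212.343505859375), (134.8472137451172, 106.12733459472656), 23.865734100341797) 0.007984106115312084 351
scene top [290. 161.] ((325.5791931152344, 253.90013122558594), (150.069091796875, 111.1058349609375), 14.483867645263672) [45. 86. 48.]
scene top [376. 168.] ((334.1005859375, 582.1174926757812), (140.26136779785156, 120.22684478759766), 69.25601959228516) [35. 65. 39.]
scene top [341. 192.] ((491.09234619140625, 438.1346740722656), (140.43431091308594, 119.88151550292969), 75.40044403076172) [48. 96. 54.]
scene top [281. 196.] ((536.5996704101562, 232.74664306640625), (110.5522689819336, 147.57200622558594), 76.81219482421875) [69. 47. 35.]
scene top [ 61. 199.] ((642.2987060546875, -517.0399780273438), (103.13772583007812, 97.08003234863281), 31.016475677490234) [60. 61. 61.]
scene top [ 68. 229.] ((779.6390380859375, -419.8221740722656), (37.760623931884766, 86.58444213867188), 44.12502670288086) [13.  12.5 13. ]
scene top [267. 242.] ((755.1343994140625, 202.4007568359375), (114.82809448242188, 138.41839599609375), 2.7725117206573486) [ 48. 101
[... 2239 characters left out ...]
2422) [111.  83.  35.]
side top [460. 343.] ((818.0086669921875, -384.4468078613281), (48.89323043823242, 90.58882904052734), 39.19513702392578) [4. 3. 3.]
side top [446. 370.] ((767.26416015625, -423.4850769042969), (20.22331428527832, 81.7149658203125), 35.777259826660156) [2. 1. 1.]
side gold [304. 134.] [0.754 0.401 0.06 ] 0.077 289
side gold [167. 134.] [0.312 0.519 0.044] 0.063 60
side gold [220. 151.] [0.472 0.373 0.043] 0.063 66
side gold [316. 161.] [0.751 0.26  0.044] 0.063 61
side gold [194. 173.] [0.384 0.263 0.047] 0.062 56
side gold [269. 174.] [0.597 0.215 0.046] 0.061 53
side gold [237. 228.] [0.468 0.003 0.046] 0.054 199
side gold [298. 292.] [ 0.56  -0.218  0.049] 0.054 228
```

View pics/c.png

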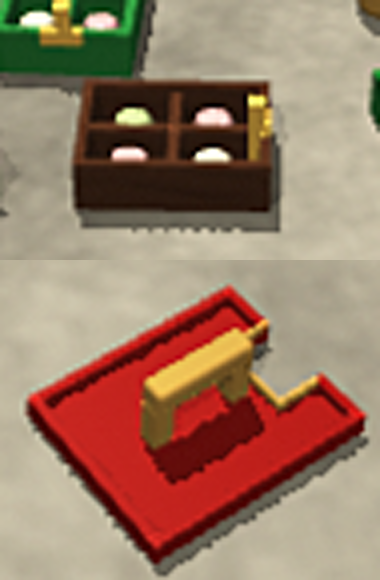

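The crop confirms both. The walnut tier has its key at the right, on its +x end. The red tray's notch faces up and to the right in the side view.

- Tier: centre about (0.536, 0.231), yaw about -12°.
- Tray: centre about (0.565, -0.215), yaw about +24°.

I'll go over the tier first and look from there on the way.

Emit:
apply_moves:
  series:
    - {"x":-0.0365,"y":0.0663,"fingers":0.3}
    - {"x":-0.0365,"y":0.0663,"fingers":0.3}
    - {"x":-0.0365,"y":0.0663,"fingers":0.3}
    - {"x":-0.0365,"y":0.0663,"fingers":0.3}
    - {"x":-0.0365,"y":0.0663,"fingers":0.3}
    - {"x":-0.0365,"y":0.0663,"fingers":0.3}
    - {"x":-0.0365,"y":0.0663,"fingers":0.3}
    - {"x":-0.0365,"y":0.0663,"fingers":0.3}
  force: 25

```text
schema error: expected keys x, y, z, wx, wy, wz, fingers
```

Emit:
apply_moves:
  series:
    - {"x":-0.0365,"y":0.0663,"z":0,"wx":0,"wy":0,"wz":0,"fingers":0.3}
    - {"x":-0.0365,"y":0.0663,"z":0,"wx":0,"wy":0,"wz":0,"fingers":0.3}
    - {"x":-0.0365,"y":0.0663,"z":0,"wx":0,"wy":0,"wz":0,"fingers":0.3}
    - {"x":-0.0365,"y":0.0663,"z":0,"wx":0,"wy":0,"wz":0,"fingers":0.3}
    - {"x":-0.0365,"y":0.0663,"z":0,"wx":0,"wy":0,"wz":0,"fingers":0.3}
    - {"x":-0.0365,"y":0.0663,"z":0,"wx":0,"wy":0,"wz":0,"fingers":0.3}
    - {"x":-0.0365,"y":0.0663,"z":0,"wx":0,"wy":0,"wz":0,"fingers":0.3}
    - {"x":-0.0365,"y":0.0663,"z":0,"wx":0,"wy":0,"wz":0,"fingers":0.3}
  force: 25

```text
clock: 1.1
tool_pos: [0.5255, 0.246, 0.234]
eef_rot: [0.8, 0.6, -0.003, -0.002]
contact_force: [0.5, 1.2, 0.1]
opening: 0.65
```

```bash
cat >> h.py <<'E'
def plan(tx,ty,tz,yawdeg=None):
    s=get_state();r=R.from_quat(s["eef_rot"]);p=np.array(s["tool_pos"]);X=r.as_matrix()
    yaw=np.degrees(np.arctan2(X[1,0],X[0,0]))
    d=X.T@(np.array([tx,ty,tz])-p)/.8
    out="pos %s yaw %.2f tilt %s | dpos tool units %s n>=%.1f"%(p.round(4),yaw,X[:2,2].round(4),d.round(4),np.linalg.norm(d)*.8/.0625)
    if yawdeg is not None:
        y=np.radians(yawdeg);M=np.array([[np.cos(y),np.sin(y),0],[np.sin(y),-np.cos(y),0],[0,0,-1]])
        w=R.from_matrix(X.T@M).as_rotvec()/np.pi; out+=" w units %s deg %.1f"%(w.round(4),np.degrees(np.linalg.norm(w)*np.pi))
    print(out)
E
python3 - <<'E'
from h import *
c=camera_model("wrist");s=get_state();a,d=snapshot("wrist");save("w1.png",a);np.savez("w1.npz",a=a,d=d,T=c["world_from_camera"],K=c["camera_matrix"])
print(np.round(c["world_from_camera"],3).tolist())
P=cloud(c,d);h=cv2.cvtColor(a,cv2.COLOR_RGB2HSV);H,S,V=[h[...,k].astype(int) for k in range(3)]
br=((d>0)&(P[...,2]>.032)&(P[...,2]<.048)&(np.hypot(P[...,0]-.536,P[...,1]-.231)<.1))
q=P[br][:,:2]*1000;print(len(q),cv2.minAreaRect(q.astype(np.float32)))
k=(d>0)&(P[...,2]>.053)&(P[...,2]<.07)&(np.hypot(P[...,0]-.536,P[...,1]-.231)<.1)
print(k.sum(),np.median(P[k],0),np.argwhere(k).mean(0)[::-1])
plan(.565,-.215,.2,114)
E
```

```text
[[0.279, -0.92, -0.276, 0.454], [0.96, 0.266, 0.083, 0.267], [-0.003, -0.289, 0.957, 0.38], [0.0, 0.0, 0.0, 1.0]]
4165 ((538.5549926757812, 230.21060180664062), (110.257080078125, 140.50384521484375), 77.4646987915039)
113 [0.59538215 0.21753052 0.06000681] [250.46017699 231.25663717]
pos [0.5331 0.2355 0.2336] yaw 73.02 tilt [-0.0001 -0.0081] | dpos tool units [-0.5266  0.2025  0.0466] n>=7.2 w units [-2.000e-04  2.600e-03 -2.277e-01] deg 41.0
```

View pics/w1.png

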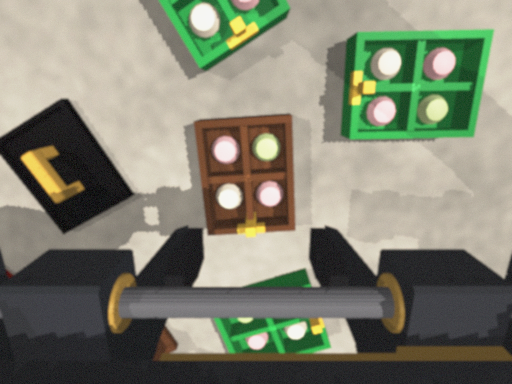

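The wrist view shows the walnut tier at (248,175), key at (250,231), with green neighbours and the black tray at left (65,165). Tier: (0.538, 0.230), yaw -12.4°. Now over to the red tray.

Emit:
apply_moves:
  series:
    - {"x":-0.063,"y":0.0243,"z":0.002,"wx":0,"wy":0,"wz":0,"fingers":0.3}
    - {"x":-0.063,"y":0.0243,"z":0.002,"wx":0,"wy":0,"wz":0,"fingers":0.3}
    - {"x":-0.063,"y":0.0243,"z":0.002,"wx":0,"wy":0,"wz":0,"fingers":0.3}
    - {"x":-0.063,"y":0.0243,"z":0.002,"wx":0,"wy":0,"wz":0,"fingers":0.3}
    - {"x":-0.063,"y":0.0243,"z":0.002,"wx":0,"wy":0,"wz":0,"fingers":0.3}
    - {"x":-0.063,"y":0.0243,"z":0.002,"wx":0,"wy":0,"wz":0,"fingers":0.3}
    - {"x":-0.063,"y":0.0243,"z":0.002,"wx":0,"wy":0,"wz":0,"fingers":0.3}
    - {"x":-0.063,"y":0.0243,"z":0.002,"wx":0,"wy":0,"wz":0,"fingers":0.3}

```text
clock: 2.15
tool_pos: [0.5638, -0.1997, 0.2205]
eef_rot: [0.803, 0.596, -0.002, 0.001]
contact_force: [0.5, 0.3, -0.1]
opening: 0.651
```

Emit:
apply_moves:
  series:
    - {"x":0,"y":0,"z":0,"wx":0,"wy":0,"wz":-0.045,"fingers":0.3}
    - {"x":0,"y":0,"z":0,"wx":0,"wy":0,"wz":-0.045,"fingers":0.3}
    - {"x":0,"y":0,"z":0,"wx":0,"wy":0,"wz":-0.045,"fingers":0.3}
    - {"x":0,"y":0,"z":0,"wx":0,"wy":0,"wz":-0.045,"fingers":0.3}
    - {"x":0,"y":0,"z":0,"wx":0,"wy":0,"wz":-0.04,"fingers":0.3}
    - {"x":0,"y":0,"z":0,"wx":0,"wy":0,"wz":0,"fingers":0.3}
    - {"x":0,"y":0,"z":0,"wx":0,"wy":0,"wz":0,"fingers":0.3}

```text
clock: 3.02
tool_pos: [0.5601, -0.2066, 0.2169]
eef_rot: [0.55, 0.835, -0.006, -0.002]
contact_force: [-0.1, -0.6, -0.1]
opening: 0.652
```

Run:
```python
from h import *
c=camera_model("wrist");a,d=snapshot("wrist");save("w2.png",a)
P=cloud(c,d);h=cv2.cvtColor(a,cv2.COLOR_RGB2HSV);H,S,V=[h[...,k].astype(int) for k in range(3)]
nr=(d>0)&(np.hypot(P[...,0]-.565,P[...,1]+.215)<.1)
red=nr&((H<6)|(H>174))&(S>150)&(V>60)&(P[...,2]<.03)
q=P[red];print("red",len(q),cv2.minAreaRect((q[:,:2]*1000).astype(np.float32)))
k=nr&(P[...,2]>.042)&(P[...,2]<.06);print("handle",k.sum(),cv2.minAreaRect((P[k][:,:2]*1000).astype(np.float32)),np.median(P[k][:,2]))
plan(.565,-.215,.1,114)
print(get_state()["q"].round(2))
```

```text
red 8374 ((564.4508056640625, -216.89578247070312), (139.1526641845703, 111.54609680175781), 23.59613037109375)
handle 847 ((563.4497680664062, -215.42169189453125), (63.25625228881836, 15.488617897033691), 23.189159393310547) 0.04971986640320186
pos [ 0.5601 -0.2066  0.2169] yaw 113.23 tilt [-0.0101 -0.0069] | dpos tool units [-0.0117  0.0032  0.1461] n>=1.9 w units [-0.0038  0.0007 -0.0043] deg 1.0
[ 0.55  0.71 -0.49  1.66  0.42  0.88  1.86]
```

View pics/w2.png

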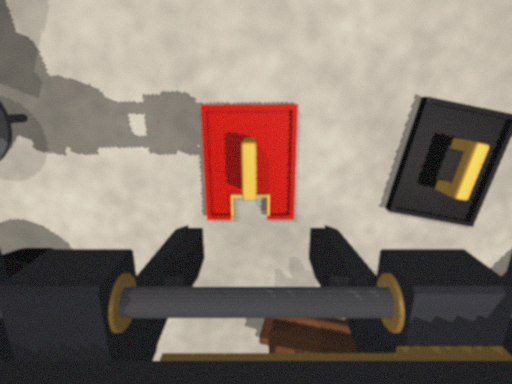

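The view shows the red tray at (250,160), with its notch toward the bottom at (250,205) and the handle at (250,168). The black tray at (452,160) stays clear. Tray: (0.5637, -0.216), yaw 23.4°. I'll correct and descend.

Emit:
apply_moves:
  series:
    - {"x":-0.0126,"y":0,"z":0,"wx":-0.0038,"wy":0.0007,"wz":0,"fingers":0.1}
    - {"x":0,"y":0,"z":0.045,"wx":0,"wy":0,"wz":0,"fingers":0.1}
    - {"x":0,"y":0,"z":0.045,"wx":0,"wy":0,"wz":0,"fingers":0.1}
    - {"x":0,"y":0,"z":0.045,"wx":0,"wy":0,"wz":0,"fingers":0.1}
    - {"x":0,"y":0,"z":0,"wx":0,"wy":0,"wz":0,"fingers":0.1}
    - {"x":0,"y":0,"z":0,"wx":0,"wy":0,"wz":0,"fingers":0.1}

```text
clock: 3.82
tool_pos: [0.5676, -0.2212, 0.1084]
eef_rot: [0.553, 0.833, 0.0, 0.004]
contact_force: [1.4, 0.5, 0.8]
opening: 0.55
```

Run:
```python
from h import *
plan(.5637,-.216,.023,113.4)
```

```text
pos [ 0.5676 -0.2212  0.1084] yaw 112.79 tilt [ 0.0075 -0.0039] | dpos tool units [ 0.0086 -0.0026  0.1067] n>=1.4 w units [ 0.0017  0.0021 -0.0034] deg 0.8
```

Emit:
apply_moves:
  series:
    - {"x":0.0086,"y":-0.0026,"z":0.02,"wx":0.0017,"wy":0.0021,"wz":-0.0034,"fingers":0.1}
    - {"x":0,"y":0,"z":0.02,"wx":0,"wy":0,"wz":0,"fingers":0.1}
    - {"x":0,"y":0,"z":0,"wx":0,"wy":0,"wz":0,"fingers":0.1}

```text
clock: 4.2
tool_pos: [0.5644, -0.216, 0.0768]
eef_rot: [0.549, 0.836, 0.001, 0.002]
contact_force: [0.6, -0.4, 0.4]
opening: 0.548
```

Run:
```python
from h import *
plan(.5637,-.216,.023,113.4)
```

```text
pos [ 0.5644 -0.216   0.0768] yaw 113.41 tilt [ 0.0037 -0.0009] | dpos tool units [ 0.0005 -0.001   0.0673] n>=0.9 w units [0.001  0.0007 0.    ] deg 0.2
```

Emit:
apply_moves:
  series:
    - {"x":0,"y":-0.001,"z":0.033,"wx":0.001,"wy":0.0007,"wz":0,"fingers":0.1}
    - {"x":0,"y":0,"z":0.032,"wx":0,"wy":0,"wz":0,"fingers":0.1}
    - {"x":0,"y":0,"z":0,"wx":0,"wy":0,"wz":0,"fingers":0.1}

```text
clock: 4.58
tool_pos: [0.5652, -0.2166, 0.0246]
eef_rot: [0.549, 0.836, 0.0, 0.001]
contact_force: [0.3, 0.4, 0.4]
opening: 0.548
```

Run:
```python
from h import *
plan(.5637,-.216,.023,113.4)
```

```text
pos [ 0.5652 -0.2166  0.0246] yaw 113.41 tilt [ 0.0026 -0.0008] | dpos tool units [ 0.0014 -0.0015  0.002 ] n>=0.0 w units [0.0006 0.0006 0.0001] deg 0.2
```

Emit:
apply_moves:
  series:
    - {"x":0.001,"y":-0.0015,"z":0.001,"wx":0,"wy":0,"wz":0,"fingers":-0.4}
    - {"x":0,"y":0,"z":0,"wx":0,"wy":0,"wz":0,"fingers":-1}
    - {"x":0,"y":0,"z":0,"wx":0,"wy":0,"wz":0,"fingers":-1}
    - {"x":0,"y":0,"z":0,"wx":0,"wy":0,"wz":0,"fingers":-1}
    - {"x":0,"y":0,"z":0,"wx":0,"wy":0,"wz":0,"fingers":-1}
    - {"x":0,"y":0,"z":0,"wx":0,"wy":0,"wz":0,"fingers":-1}
  force: 30

```text
clock: 5.32
tool_pos: [0.5652, -0.2168, 0.0267]
eef_rot: [0.549, 0.836, 0.001, 0.003]
contact_force: [-0.5, -0.0, -2.3]
opening: 0.178
```

Gripped, at about 16 mm opening. Lifting.

Emit:
apply_moves:
  series:
    - {"x":0,"y":0,"z":-0.02,"wx":0,"wy":0,"wz":0,"fingers":-1}
    - {"x":0,"y":0,"z":-0.04,"wx":0,"wy":0,"wz":0,"fingers":-1}
    - {"x":0,"y":0,"z":-0.05,"wx":0,"wy":0,"wz":0,"fingers":-1}
    - {"x":0,"y":0,"z":-0.05,"wx":0,"wy":0,"wz":0,"fingers":-1}
    - {"x":0,"y":0,"z":-0.04,"wx":0,"wy":0,"wz":0,"fingers":-1}
    - {"x":0,"y":0,"z":0,"wx":0,"wy":0,"wz":0,"fingers":-1}

```text
clock: 6.08
tool_pos: [0.564, -0.2164, 0.1958]
eef_rot: [0.549, 0.836, 0.001, 0.004]
contact_force: [-1.0, 0.4, -2.6]
opening: 0.18
```

Run:
```python
from h import *
print(get_state()["contact_force"],get_state()["opening"])
plan(.538,.230,.20,77.6)
```

```text
[-0.9531742   0.42749417 -2.64239904] 0.17971115776428823
pos [ 0.564  -0.2164  0.1958] yaw 113.43 tilt [ 0.0077 -0.0026] | dpos tool units [ 0.5248  0.1921 -0.0069] n>=7.2 w units [0.0024 0.0011 0.1991] deg 35.8
```

Emit:
apply_moves:
  series:
    - {"x":0.04,"y":0.0146,"z":-0.001,"wx":0,"wy":0,"wz":0,"fingers":-1}
    - {"x":0.064,"y":0.0234,"z":-0.001,"wx":0,"wy":0,"wz":0,"fingers":-1}
    - {"x":0.064,"y":0.0234,"z":-0.001,"wx":0,"wy":0,"wz":0,"fingers":-1}
    - {"x":0.064,"y":0.0234,"z":-0.001,"wx":0,"wy":0,"wz":0,"fingers":-1}
    - {"x":0.064,"y":0.0234,"z":-0.001,"wx":0,"wy":0,"wz":0,"fingers":-1}
    - {"x":0.064,"y":0.0234,"z":-0.001,"wx":0,"wy":0,"wz":0,"fingers":-1}
    - {"x":0.064,"y":0.0234,"z":-0.001,"wx":0,"wy":0,"wz":0,"fingers":-1}
    - {"x":0.05,"y":0.018,"z":-0.001,"wx":0,"wy":0,"wz":0,"fingers":-1}

```text
clock: 7.08
tool_pos: [0.5358, 0.1907, 0.1917]
eef_rot: [0.553, 0.833, -0.005, 0.0]
contact_force: [1.2, -0.6, -1.9]
opening: 0.177
```

Emit:
apply_moves:
  series:
    - {"x":0,"y":0,"z":0,"wx":0,"wy":0,"wz":0.035,"fingers":-1}
    - {"x":0,"y":0,"z":0,"wx":0,"wy":0,"wz":0.042,"fingers":-1}
    - {"x":0,"y":0,"z":0,"wx":0,"wy":0,"wz":0.042,"fingers":-1}
    - {"x":0,"y":0,"z":0,"wx":0,"wy":0,"wz":0.042,"fingers":-1}
    - {"x":0,"y":0,"z":0,"wx":0,"wy":0,"wz":0.03,"fingers":-1}
    - {"x":0,"y":0,"z":0,"wx":0,"wy":0,"wz":0,"fingers":-1}
    - {"x":0,"y":0,"z":0,"wx":0,"wy":0,"wz":0,"fingers":-1}

```text
clock: 7.95
tool_pos: [0.5283, 0.1949, 0.1843]
eef_rot: [0.776, 0.63, -0.011, -0.002]
contact_force: [-0.8, 0.4, -1.0]
opening: 0.175
```

```bash
cat > look.py <<'E'
from h import *
import sys
def measure(tag,zt):
    c=camera_model("wrist");s=get_state();a,d=snapshot("wrist");save(tag+".png",a)
    P=cloud(c,d);h=cv2.cvtColor(a,cv2.COLOR_RGB2HSV);H,S,V=[h[...,k].astype(int) for k in range(3)]
    nr=(d>0)&(np.hypot(P[...,0]-.538,P[...,1]-.23)<.14)
    red=nr&((H<6)|(H>174))&(S>150)&(V>60)
    q=P[red];print("red",len(q),cv2.minAreaRect((q[:,:2]*1000).astype(np.float32)),"z",np.percentile(q[:,2],[5,50,95]).round(4))
    A=np.c_[q[:,:2],np.ones(len(q))];f=np.linalg.lstsq(A,q[:,2],rcond=None)[0];print("slope",f[:2].round(4))
    k=nr&(abs(P[...,2]-zt-.05)<.006)&(H>14)&(H<32)&(S>100);print("handle",k.sum(),cv2.minAreaRect((P[k][:,:2]*1000).astype(np.float32)) if k.any() else 0)
    br=nr&(P[...,2]>.032)&(P[...,2]<.048)&~red
    print("rim",br.sum(),cv2.minAreaRect((P[br][:,:2]*1000).astype(np.float32)) if br.any() else 0)
    k=nr&(P[...,2]>.053)&(P[...,2]<.066)&(H>14)&(H<32)&(S>100);print("key",k.sum(),np.median(P[k],0) if k.any() else 0)
    print(np.round(s["contact_force"],2),s["opening"],s["clock"])
E
python3 - <<'E'
from look import *
measure("w3",.17)
plan(.538,.230,.12,77.6)
E
```

```text
red 24771 ((526.3629150390625, 194.1900634765625), (110.18912506103516, 138.4542236328125), 77.82414245605469) z [0.1651 0.1667 0.1735]
slope [-0.0441 -0.005 ]
handle 0 0
rim 727 ((458.0124206542969, 297.68109130859375), (202.02450561523438, 28.673564910888672), 49.477691650390625)
key 0 0
[-0.82  0.39 -1.04] 0.1748494290245631 7.95
pos [0.5283 0.1949 0.1843] yaw 78.13 tilt [-0.0195 -0.0118] | dpos tool units [0.0467 0.0042 0.0796] n>=1.2 w units [-0.0053  0.005   0.0029] deg 1.4
```

View pics/w3.png

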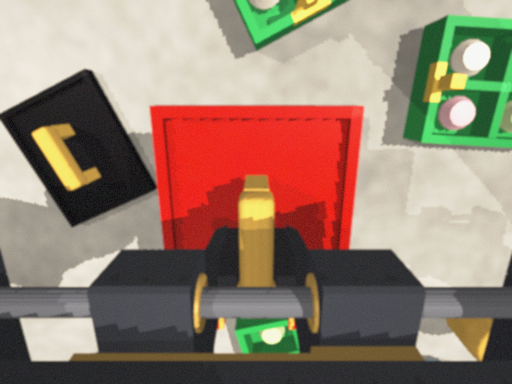

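The view shows the tray held level-ish at (255,175), with its notch end toward the bottom under the gripper. The black tray is at (75,148). Tray yaw follows the tool, with an offset of about 1 mm. I'll correct over the tier and come partway down.

Emit:
apply_moves:
  series:
    - {"x":0.024,"y":0.002,"z":0,"wx":-0.0053,"wy":0.005,"wz":-0.002,"fingers":-1}
    - {"x":0.022,"y":0.002,"z":0,"wx":0,"wy":0,"wz":0,"fingers":-1}
    - {"x":0,"y":0,"z":0.02,"wx":0,"wy":0,"wz":0,"fingers":-1}
    - {"x":0,"y":0,"z":0.02,"wx":0,"wy":0,"wz":0,"fingers":-1}
    - {"x":0,"y":0,"z":0.02,"wx":0,"wy":0,"wz":0,"fingers":-1}
    - {"x":0,"y":0,"z":0,"wx":0,"wy":0,"wz":0,"fingers":-1}

```text
clock: 8.75
tool_pos: [0.5387, 0.233, 0.1312]
eef_rot: [0.774, 0.634, -0.0, -0.001]
contact_force: [0.1, -0.6, -2.4]
opening: 0.178
```

Run:
```python
from look import *
measure("w4",.11)
plan(.538,.230,.10,77.6)
a,d=snapshot("side");P=cloud(camera_model("side"),d);save("s4.png",cv2.resize(a[110:210,180:310],None,fx=5,fy=5,interpolation=2))
```

```text
red 24923 ((533.259033203125, 212.6456298828125), (151.14137268066406, 138.7585906982422), 78.48493957519531) z [0.1117 0.113  0.1193]
slope [-0.011   0.0028]
handle 2091 ((528.4153442382812, 234.6365203857422), (17.4782772064209, 44.1232795715332), 78.42218780517578)
rim 1315 ((459.4526062011719, 293.9738464355469), (191.76849365234375, 76.69400024414062), 67.82457733154297)
key 0 0
[ 0.12 -0.56 -2.36] 0.17801521482397165 8.75
pos [0.5393 0.2333 0.1319] yaw 78.63 tilt [0.0002 0.0012] | dpos tool units [-0.0044 -0.0007  0.0399] n>=0.5 w units [-0.     -0.0004  0.0057] deg 1.0
```

View pics/s4.png

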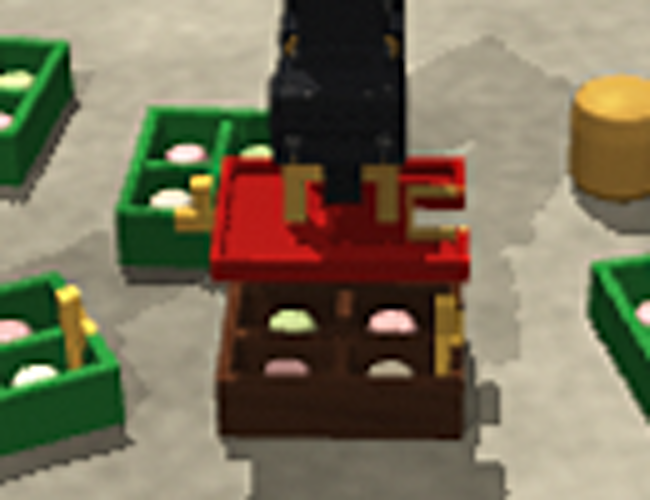

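The side crop shows the tray level above the walnut tier, with the notch at (435,215) over the key at (447,330). Applying the small correction, then comparing tray and tier in the same camera.

Emit:
apply_moves:
  series:
    - {"x":-0.0044,"y":-0.0007,"z":0.012,"wx":0,"wy":0,"wz":0.0055,"fingers":-1}
    - {"x":0,"y":0,"z":0.018,"wx":0,"wy":0,"wz":0,"fingers":-1}
    - {"x":0,"y":0,"z":0,"wx":0,"wy":0,"wz":0,"fingers":-1}

```text
clock: 9.22
tool_pos: [0.5392, 0.2299, 0.108]
eef_rot: [0.78, 0.626, 0.002, -0.0]
contact_force: [-0.4, -1.3, -3.3]
opening: 0.177
```

```bash
cat > side.py <<'E'
from h import *
a,d=snapshot("side");P=cloud(camera_model("side"),d);h=cv2.cvtColor(a,cv2.COLOR_RGB2HSV);H,S,V=[h[...,k].astype(int) for k in range(3)]
red=(d>0)&((H<6)|(H>174))&(S>180)&(V>60)&(np.hypot(P[...,0]-.538,P[...,1]-.23)<.14)
q=P[red];print("side red",len(q),cv2.minAreaRect((q[:,:2]*1000).astype(np.float32)),np.percentile(q[:,2],[2,50,98]).round(4),"tier before: 536.4 229.3 78.5")
E
python3 - <<'E'
from side import *
s=get_state();print(s["contact_force"],s["opening"])
plan(.538,.230,.067,77.6)
E
```

```text
side red 826 ((543.4746704101562, 248.05657958984375), (153.12876892089844, 142.06959533691406), 76.89463806152344) [0.0837 0.0909 0.0978] tier before: 536.4 229.3 78.5
[ 0.65584576  0.20345198 -3.25435457] 0.17810825213897422
pos [0.5397 0.2301 0.1085] yaw 77.52 tilt [0.0043 0.0032] | dpos tool units [-0.0007 -0.0022  0.0519] n>=0.7 w units [ 0.0011 -0.0013 -0.0005] deg 0.3
```

```bash
cat >> side.py <<'E'
m=np.abs(q[:,2]-np.median(q[:,2]))<.009
t=np.radians(-12.3);u=np.array([[np.cos(t),np.sin(t)],[-np.sin(t),np.cos(t)]])
l=(q[m][:,:2]-[.5365,.2295])@u.T*1000
print("tray in tier axes, mm: x",np.percentile(l[:,0],[0,1,99,100]).round(1),"y",np.percentile(l[:,1],[0,1,95,99,100]).round(1))
n=l[(l[:,0]>48)&(l[:,0]<62)];print("rows beside notch |y|min",np.sort(n[n[:,1]>0][:,1])[:2].round(1) if (n[:,1]>0).any() else 0,np.sort(n[n[:,1]<0][:,1])[-2:].round(1))
E
python3 - <<'E'
from side import *
E
```

```text
side red 824 ((537.2603149414062, 228.23696899414062), (114.42047119140625, 138.76353454589844), 78.1182632446289) [0.0839 0.0914 0.0983] tier before: 536.4 229.3 78.5
tray in tier axes, mm: x [-68.3 -66.7  68.2  70.8] y [-58.4 -56.   46.6  52.9  56.4]
rows beside notch |y|min [24.6 34.1] [-26.  -25.2]
```

Tray and tier agree to about 1 mm in the side view, and the notch straddles the key. Lowering gently.

Emit:
apply_moves:
  series:
    - {"x":-0.0005,"y":-0.002,"z":0.01,"wx":0.0011,"wy":-0.0013,"wz":0,"fingers":-1}
    - {"x":0,"y":0,"z":0.012,"wx":0,"wy":0,"wz":0,"fingers":-1}
    - {"x":0,"y":0,"z":0.01,"wx":0,"wy":0,"wz":0,"fingers":-1}
    - {"x":0,"y":0,"z":0,"wx":0,"wy":0,"wz":0,"fingers":-1}
    - {"x":0,"y":0,"z":0,"wx":0,"wy":0,"wz":0,"fingers":-1}

```text
clock: 9.95
tool_pos: [0.5386, 0.2308, 0.0818]
eef_rot: [0.78, 0.626, 0.001, 0.0]
contact_force: [-0.4, 0.5, -2.3]
opening: 0.176
```

Run:
```python
from side import *
plan(.538,.230,.067,77.6)
```

```text
side red 834 ((536.7639770507812, 230.83680725097656), (116.07424926757812, 139.54647827148438), 77.15660858154297) [0.0568 0.0647 0.0718] tier before: 536.4 229.3 78.5
tray in tier axes, mm: x [-69.3 -68.   68.6  69.8] y [-57.2 -55.8  48.   53.6  60. ]
rows beside notch |y|min [20.7 21. ] [-26.7 -24.5]
pos [0.5385 0.2308 0.0818] yaw 77.54 tilt [0.0011 0.0008] | dpos tool units [-0.0011 -0.0004  0.0186] n>=0.2 w units [ 0.0003 -0.0003 -0.0004] deg 0.1
```

Emit:
apply_moves:
  series:
    - {"x":-0.0008,"y":0,"z":0.006,"wx":0,"wy":0,"wz":0,"fingers":-1}
    - {"x":0,"y":0,"z":0.005,"wx":0,"wy":0,"wz":0,"fingers":-1}
    - {"x":0,"y":0,"z":0.003,"wx":0,"wy":0,"wz":0,"fingers":-1}
    - {"x":0,"y":0,"z":0,"wx":0,"wy":0,"wz":0,"fingers":-1}

```text
clock: 10.5
tool_pos: [0.5387, 0.2302, 0.0703]
eef_rot: [0.78, 0.626, 0.001, 0.0]
contact_force: [-0.1, 0.1, -2.7]
opening: 0.178
```

Run:
```python
from side import *
plan(.538,.230,.067,77.6)
```

```text
side red 823 ((533.7803955078125, 215.52561950683594), (139.59805297851562, 139.0559539794922), 77.51233673095703) [0.0447 0.0531 0.0599] tier before: 536.4 229.3 78.5
tray in tier axes, mm: x [-69.  -67.4  68.9  70.1] y [-58.6 -56.4  46.5  51.3  55.8]
rows beside notch |y|min [20. 34.] [-28.6 -28.1]
pos [0.5388 0.2302 0.0704] yaw 77.53 tilt [0.002  0.0013] | dpos tool units [-0.0005 -0.0009  0.0042] n>=0.1 w units [ 0.0005 -0.0005 -0.0004] deg 0.2
```

Emit:
apply_moves:
  series:
    - {"x":0,"y":-0.0008,"z":0.002,"wx":0.0005,"wy":-0.0005,"wz":0,"fingers":-1}
    - {"x":0,"y":0,"z":0.002,"wx":0,"wy":0,"wz":0,"fingers":-1}
    - {"x":0,"y":0,"z":0,"wx":0,"wy":0,"wz":0,"fingers":-1}

```text
clock: 10.92
tool_pos: [0.5382, 0.2305, 0.0671]
eef_rot: [0.78, 0.626, 0.0, 0.0]
contact_force: [-0.5, 0.5, -1.4]
opening: 0.179
```

Emit:
apply_moves:
  series:
    - {"x":0,"y":0,"z":0.0015,"wx":0,"wy":0,"wz":0,"fingers":-1}
    - {"x":0,"y":0,"z":0,"wx":0,"wy":0,"wz":0,"fingers":-1}

```text
clock: 11.18
tool_pos: [0.5384, 0.2306, 0.0668]
eef_rot: [0.78, 0.626, 0.0, 0.0]
contact_force: [0.5, -0.7, -0.7]
opening: 0.181
```

Emit:
apply_moves:
  series:
    - {"x":0,"y":0,"z":0.002,"wx":0,"wy":0,"wz":0,"fingers":-1}
    - {"x":0,"y":0,"z":0.001,"wx":0,"wy":0,"wz":0,"fingers":-1}

```text
clock: 11.42
tool_pos: [0.5385, 0.2307, 0.0666]
eef_rot: [0.78, 0.626, 0.001, 0.001]
contact_force: [-3.1, -0.6, 3.4]
opening: 0.18
```

Run:
```python
from side import *
s=get_state();print(s["contact_force"],s["moment"])
plan(.538,.230,.067,77.6)
```

```text
side red 842 ((533.4332885742188, 215.68858337402344), (138.81216430664062, 139.47218322753906), 77.53131866455078) [0.0402 0.0494 0.0569] tier before: 536.4 229.3 78.5
tray in tier axes, mm: x [-69.6 -67.8  69.   69.8] y [-57.6 -56.4  47.5  53.6  55.4]
rows beside notch |y|min [23.1 33.7] [-24.4 -24.3]
[-1.54759427  0.35382005  7.56007084] [-0.248023    0.38447935 -0.0269684 ]
pos [0.5385 0.2307 0.0666] yaw 77.51 tilt [0.002  0.0002] | dpos tool units [-0.001  -0.0004 -0.0006] n>=0.0 w units [ 0.0006 -0.0002 -0.0005] deg 0.1
```

Seated: force has gone from -2.7 to +7.6 N and the plate top is at about 49 mm. Letting go and rising a little.

Emit:
apply_moves:
  series:
    - {"x":0,"y":0,"z":-0.0005,"wx":0,"wy":0,"wz":0,"fingers":-0.4}
    - {"x":0,"y":0,"z":0,"wx":0,"wy":0,"wz":0,"fingers":0.1}
    - {"x":0,"y":0,"z":0,"wx":0,"wy":0,"wz":0,"fingers":0.1}
    - {"x":0,"y":0,"z":0,"wx":0,"wy":0,"wz":0,"fingers":0.1}

```text
clock: 11.98
tool_pos: [0.5392, 0.2311, 0.0671]
eef_rot: [0.78, 0.626, 0.002, 0.001]
contact_force: [0.6, -0.7, -0.5]
opening: 0.552
```

Emit:
apply_moves:
  series:
    - {"x":0,"y":0,"z":-0.02,"wx":0,"wy":0,"wz":0,"fingers":0.1}
    - {"x":0,"y":0,"z":-0.04,"wx":0,"wy":0,"wz":0,"fingers":0.1}
    - {"x":0,"y":0,"z":-0.06,"wx":0,"wy":0,"wz":0,"fingers":0.1}
    - {"x":0,"y":0,"z":-0.06,"wx":0,"wy":0,"wz":0,"fingers":0.1}
    - {"x":0,"y":0,"z":-0.03,"wx":0,"wy":0,"wz":0,"fingers":0.1}
    - {"x":0,"y":0,"z":0,"wx":0,"wy":0,"wz":0,"fingers":0.1}

```text
clock: 12.72
tool_pos: [0.5389, 0.2312, 0.245]
eef_rot: [0.78, 0.626, 0.003, 0.001]
contact_force: [0.2, -0.4, -0.0]
opening: 0.553
```

Run:
```python
from look import *
measure("w5",.04)
from side import *
save("s5.png",cv2.resize(a[90:270,150:400],None,fx=3,fy=3,interpolation=2))
g=(d>0)&(P[...,2]>.03)&(P[...,2]<.06)&(np.hypot(P[...,0]-.468,P[...,1]-.001)<.06);print("black handle now",cv2.minAreaRect((P[g][:,:2]*1000).astype(np.float32)),"was 467.7 .75")
```

```text
red 9005 ((536.832275390625, 225.40756225585938), (118.09028625488281, 137.78622436523438), 77.2951889038086) z [0.0469 0.0484 0.0546]
slope [-0.0016  0.001 ]
handle 891 ((537.830322265625, 229.89537048339844), (14.993135452270508, 63.12432861328125), 77.80845642089844)
rim 936 ((504.8597106933594, 280.95587158203125), (177.6783447265625, 212.7248077392578), 89.5513687133789)
key 283 [0.59095425 0.21870501 0.05476124]
[ 0.15 -0.38 -0.02] 0.5533445873256231 12.725
side red 882 ((536.5452270507812, 229.22268676757812), (114.68113708496094, 138.2769012451172), 77.67353057861328) [0.0411 0.0494 0.0565] tier before: 536.4 229.3 78.5
tray in tier axes, mm: x [-69.  -67.6  67.7  69.2] y [-57.6 -56.3  48.9  53.7  57.1]
rows beside notch |y|min [20.9 21. ] [-25.2 -24.9]
black handle now ((467.5252685546875, 6.234786033630371), (62.37638473510742, 20.755142211914062), 15.211991310119629) was 467.7 .75
```

View pics/s5.png

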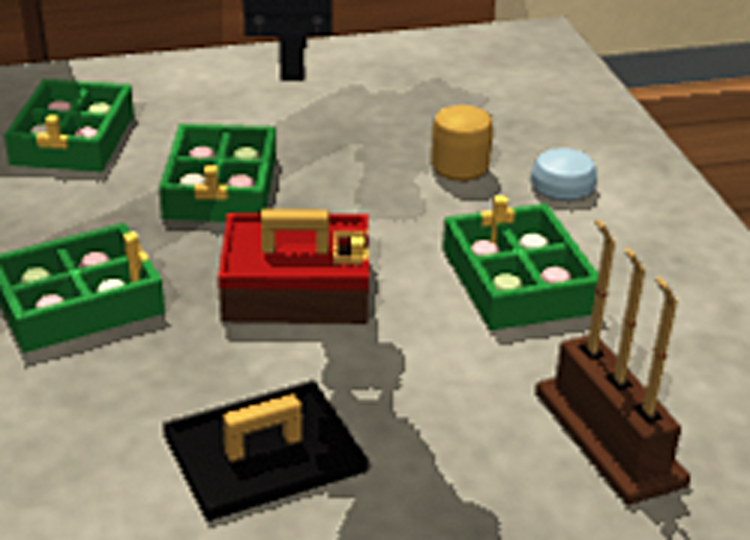

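View pics/w5.png

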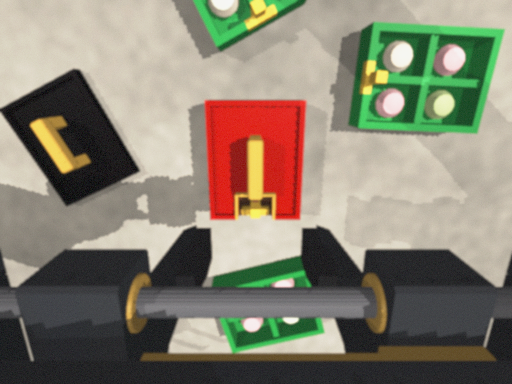

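Both views show the tray flat on the walnut tier, the key standing centred in the notch (side crop (350,247), wrist (256,207)), and the bystanders upright. The black-handle figure used a different mask, so I'll redo it like for like and then hand in.

Run:
```python
from h import *
z=np.load("s0.npz");a,d=snapshot("side")
for n,(x0,x1,y0,y1) in {"black":(200,275,212,265),"stand":(325,385,160,255)}.items():
    A=z["b"][y0:y1,x0:x1].astype(int).max(2);B=a[y0:y1,x0:x1].astype(int).max(2)
    print(n,cv2.phaseCorrelate(A.astype(np.float32),B.astype(np.float32)))
s=get_state();print(s["clock"],s["tool_pos"],finish_job())
```

```text
black ((0.47906832293826085, -0.023169320202388377), 0.8384697287170976)
stand ((0.009725926108714589, -0.012856396081559751), 1.0000139149319796)
the job is handed in; nothing more can be done
12.875 [0.53717174 0.23016982 0.24152376] None
```

I lifted the red tray by its handle, turned it about 36° clockwise, set it gently on the walnut tier and let go. I raised the gripper about 18 cm clear and handed the job in at 12.9 s.

**Fit:** In the side view the tray centre was within about 1 mm of the tier's measured centre, with yaw -12.3° against -11.5° to -12.5° for the tier. The plate top was at about 48–49 mm (48 expected), and the slope was under 0.2%. The key stands in the notch in both the side and wrist views. One disagreement: the wrist camera's outline of the tray read about 4 mm off in y. That outline was 8 mm too wide, and the handle seen in the same picture agreed with the tier centre to under 1 mm.

**Touchdown:** The highest contact force I read was about 8 N.

**Bystanders:** The scoop stand's image shift was 0.01 px. The black tray's was 0.5 px with a weaker match, about 1 mm. I put that down to the arm's changed shadow, since nothing touched the tray. An earlier black-handle reading, 5 mm off, used a different mask and isn't comparable.

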